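Reset the length stop of a stick bundling jig by one hole and hold its lock pin home

ROBOT

A 6-joint arm with a two-finger parallel gripper is mounted at the origin on a cart in front of the work surface, level with it; the furniture and walls round the work are solid. World frame = base frame: x ahead of the robot, y to its left, z up, the work surface at z = 0. Lengths are in m, angles in rad, forces in N, time in s.
With the tool pointing down it reaches from about 0.3 to 0.75 m from the base axis. Payload 8.5 kg.
Tool frame: the origin (TCP) lies between the finger pads; the fingertips stand 11 mm ahead of it and the grasp point (between the pads) lies 8 mm behind it; z points along the fingers, y is the line along which they close (so a half turn about z gives the same grasp; the last joint's range is limited). The gripper opens to 85 mm and grips with 20 to 120 N. Pads are 22 mm wide; open, the fingers measure 114 mm over their backs; the gripper's body (76 mm by 85 mm) begins 54 mm behind the grasp point. The pads swing forward as they close: fully open they stand 13 mm farther back than shut.
Start: joints at [0.911, 0.381, 1.297, -0, 1.464, -0.215], TCP at [0.237, 0.496, 0.242] pointing down, gripper open.
Joint ranges: [-3.11, 3.11], [-0.89, 2.33], [0.22, 2.48], [-1.42, 4.56], [0.17, 2.85], [-2.88, 2.88]. Speed limits (rad/s): [2.39, 2.39, 3.14, 3.14, 3.14, 3.14].

INTERFACE

Orientations are given as [roll, pitch, yaw] about the fixed x, y, z axes, in that order (R = Rz(yaw) Ry(pitch) Rx(roll)).
In Python, from station import arm, ik, telemetry, viewer gives the robot as it stands. Calls block until the motion is done:
- arm.movep(position, orientation): joint-space move of the TCP to a pose.
- arm.servo_line(position, frame=None, max_speed=0.15, until_force=None): straight line of the TCP; frame=None keeps the orientation; max_speed is the mean speed in m/s. With until_force (N) it stops when the force on the tool has changed by that much, and returns True; else False.
- arm.set_joints(angles): joint-space move.
- arm.open_gripper() and arm.grab(): open the fingers fully, or close them until they stop; the grip force is fixed at half the most.
- arm.dwell(seconds).
- ik(position, orientation): joint angles nearest the present ones, or None.
- telemetry.get_state(): the state.
- viewer.get_image(name): name is "side" or "top"; returns the picture (420x560x3 uint8, red, green, blue); there is no depth.
- viewer.get_calibration(name): a dict with "fovy" (degrees; the focal length in pixels is half the picture's height over the tangent of half this angle, whatever the lens; pixels are square), "cx", "cy" (the principal point, pixels), "k1" (the pictures are not rectified: a ray, as slopes to the right and down, at radius r is drawn at 1 + k1 r^2 times it, then the intrinsics apply), "origin" and "orientation" of the camera in the world. Camera axes: x right, y up, looking along -z (the intrinsics and any distortion apply to the point x, -y, -z); pixel columns grow to the right and rows downward; lengths in m; the calibration is good to about 2 mm. A picture is of the moment at which its call begins. get_calibration takes no time and is no camera call.
A pose or a line that the arm cannot do raises arm.Unreachable and nothing moves.
- arm.sign_off(): hands the job in; it is judged then, once.
The state is a dict: "time_s": time; "joint_positions": joint angles; "qd": joint speeds; "tau": joint torques, N m; "eef_pos": TCP position; "orientation": TCP orientation; "force": force on the tool from outside, world axes, zero at the start; "torque": the same for the moment, N m; "gripper_width": opening from 0.0 (shut) to 1.0 (fully open); "grip_force": force on a finger pad.
Only numpy, scipy, OpenCV 4.12 (cv2) and the standard library are available. Lean on these libraries where they do the work, as an engineer would, in place of code of your own. Each camera call takes 0.05 s, during which the arm holds its last target. There are 200 camera calls.

TASK

The white stick bundling jig is set one hole too short for the sticks on the table: pull its red lock plunger up clear of the stop bar, slide the blue stop block one hole away from the white end fence, then push the plunger fully home in that next hole. Finish while still holding the red knob with the pin home, because a colleague will then tighten the clamp screw, which could work the pin up; do not let go of it at the end, and leave everything else on the table where it is.

Things in the scene. Friction and masses are not known exactly. Their poses are not given: they have to be found in the camera images.
- jig: Stick bundling jig, screwed down: white base plate 280 x 110 x 12 mm. Origin: centre of its underside, on the table; z up; x along the jig from the white end fence towards the lock plunger (at x = +105 mm). The stop bar lies on the base plate between two steel guide rails, 26 mm high (x = 50 to 135 mm, 1 mm play each side), and under a steel bridge with 2 mm play.
- fence_face (a point): Middle of the white end fence's face that looks to the stop block, 34 mm above the table; the fence's top is at 57 mm. Between fence and block two steel cheeks, 32 mm high, stand along the jig, 39 mm to either side of its middle line, ending 71 mm from this face.
- plunger_axis (a point): Point fixed to the jig on the lock plunger's upright axis, at the height of the stop bar's top face (24 mm above the table); axes as the jig's. Around it the bridge, 52 x 52 mm, top at 37 mm, carries a nut and barrel, radius up to 10.5 mm, up to 55 mm. A black clamp-screw knob (not to be used) sticks out sideways, 49 mm towards the jig's +y, 20 mm above the table.
- plunger (a joint): Lift of the lock plunger, m: 0 = home, 0.020 = fully up. Pin 10 mm in diameter, nose tapered to 5 mm over its last 4 mm, so it draws the bar to the hole if that is within about 2.5 mm. Home, it is 10 mm deep in the 12 mm thick bar; above 0.010 it is out. Friction of about 3 N, no spring: it stays at any height where it is left. Starts home.
- knob (a point): Middle of the plunger's red round knob, 26 mm in diameter, 24 mm high; it moves up and down with the pin and is 68 mm above the table when the pin is home (1 mm of air then between knob and barrel). Free above; a tall white crate (over 0.3 m) stands behind the jig, so come in from the robot's side.
- stop_bar: Stop bar, loose, about 0.3 kg: aluminium bar 164 x 30 x 12 mm, and on its fence end a blue stop block. Origin: middle of the block's underside, on the base plate, 12 mm above the table; x along the bar from the block to the plunger. 12 mm round holes at x = 70, 95, 120, 145 mm. The one at 120 starts under the pin; sliding the bar 25 mm along +x, away from the fence, brings the next (95) there.
- stop_block (a point): Grip point of the blue stop block, on its middle, 46 mm above the table; the block is 20 mm along the bar, 56 mm across it, its top at 62 mm.
- next_hole (a point): Centre of the bar's hole at x = 95 mm, at the bar's top face: the hole that must end under the plunger; at the start 25 mm short of the plunger's axis.
- stick_bundle_2: Bystander, to be left alone: wide bundle of 115 mm lolly sticks in rubber bands. Origin: centre of its underside.
- probe_thermometer: Bystander, to be left alone: white probe thermometer, 199 mm long, lying. Origin: centre of its underside.
- wing_nut_1: Bystander, to be left alone: small white wing nut. Origin: centre of its underside.
- wing_nut_2: Bystander, to be left alone: small white wing nut. Origin: centre of its underside.

How it is judged:
On the way, in this order (a step that is already met when the one before it is completed fails the run):
1. the plunger is pulled up clear of the bar while the bar is still at its old hole (value of joint plunger above 0.0102 m and x of next_hole in the frame of plunger_axis between -0.032 and -0.018 m), for 0.2 s.
2. the bar is slid so that the next hole lies under the pin (within 4 mm) (x of next_hole in the frame of plunger_axis between -0.004 and 0.004 m), for 0.2 s.
At the end, for the whole second after the job is handed in: The next hole (25 mm on) lies under the plunger within 3 mm, the pin is home in it (lift under 2 mm), everything is still, and the robot is still holding the red knob (gripping it or pressing on it with more than 2 N) and no longer touches the stop bar (value of joint plunger below 0.002 m and x of next_hole in the frame of plunger_axis between -0.003 and 0.003 m and y of next_hole in the frame of plunger_axis between -0.003 and 0.003 m and velocity of joint plunger below 0.01 m/s and linear speed of stop_bar below 0.01 m/s and contact force between any of the fingers, the arm and plunger above 2 N and contact force between the fingers and stop_bar below 0.5 N); the arm keeps its last pose, push and grip.
It fails at once if one of the bystanders is moved by more than 20 mm (distance of any of stick_bundle_2, probe_thermometer, wing_nut_1, wing_nut_2 from where it was at the start of the episode above 0.02 m).
It also fails if it takes over 48 s, if anything falls off the work surface, if the arm or the gripper's body presses on something with over 40 N, if the wrist force passes 120 N, or if a joint passes its speed limit or range.

## Working session

There is one attempt and no reset: what is moved stays moved. The work goes in short steps, each a Python script; the robot and the scene stay as the last script left them, time stands still between calls to the robot, and variables do not carry over. Pictures are saved under pics/ and viewed, at most 10 in all, crops included, and the job is handed in when it is done.

```bash
mkdir -p pics; python3 - <<'E'
from station import arm,ik,telemetry,viewer
import cv2
for n in("top","side"):
    cv2.imwrite(f"pics/{n}0.png",cv2.cvtColor(viewer.get_image(n),cv2.COLOR_RGB2BGR)); print(n,viewer.get_calibration(n))
print(telemetry.get_state())
E
```

```text
top {'fovy': 42.896828587793124, 'cx': 280.8100356499166, 'cy': 204.38093876820116, 'k1': 0.03504308138200327, 'origin': array([ 0.31020597, -0.27417093,  1.1741256 ]), 'orientation': array([ 2.22363063e-01, -4.72445375e-04, -1.53696179e+00])}
side {'fovy': 48.41154485577693, 'cx': 282.39611472940476, 'cy': 210.82902974461587, 'k1': -0.03700111043203089, 'origin': array([ 0.05115202, -0.91660011,  0.45792824]), 'orientation': array([ 1.13243129e+00, -6.73157098e-04, -6.65296137e-01])}
{'time_s': 0.1, 'joint_positions': array([ 9.10696441e-01,  3.81144005e-01,  1.29811204e+00,  7.06734128e-06,
        1.46358910e+00, -2.15272688e-01]), 'qd': array([ 0.00121189, -0.00261528, -0.00243485,  0.00090139, -0.00013688,
       -0.00017148]), 'tau': array([ 3.79751291e-03, -4.49223697e+01, -2.31655079e+01, -1.57935083e-04,
        3.72156675e-03, -5.36640607e-05]), 'eef_pos': array([0.23651224, 0.49630167, 0.24178984]), 'orientation': array([-3.14037058e+00, -2.74412032e-04,  2.69676453e+00]), 'force': array([-0.55125627,  1.51991517,  0.20732099]), 'torque': array([0.00246867, 0.0158619 , 0.02433298]), 'grip_force': 0.0, 'gripper_width': 0.999784330894045}
```

View pics/top0.png

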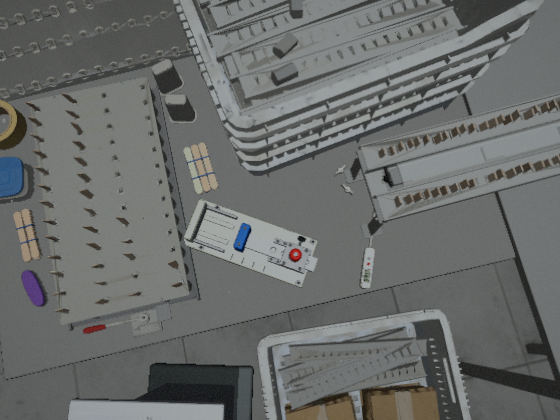

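View pics/side0.png

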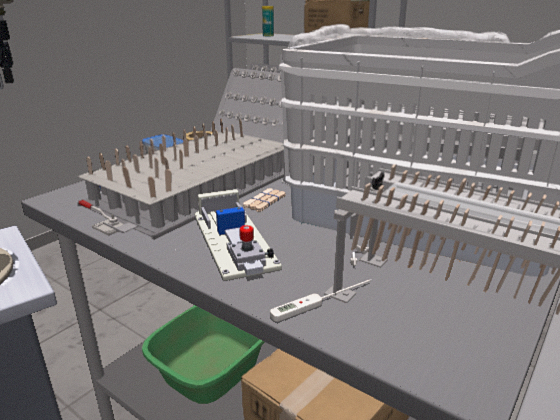

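```bash
cat > h.py <<'E'
import numpy as np,cv2
from scipy.spatial.transform import Rotation as R
from station import arm,ik,telemetry,viewer
def KD(c):
    f=210/np.tan(np.radians(c['fovy']/2)); return np.array([[f,0,c['cx']],[0,f,c['cy']],[0,0,1]]),np.array([c['k1'],0,0,0,0])
def onz(n,uv,z):
    c=viewer.get_calibration(n);K,D=KD(c)
    p=cv2.undistortPointsIter(np.array([[uv]],float),K,D,None,None,(3,50,1e-9))[0,0] if 0 else None
    x=np.array([(uv[0]-K[0,2])/K[0,0],(uv[1]-K[1,2])/K[0,0]]);s=x.copy()
    for _ in range(30): s=x/(1+c['k1']*(s@s))
    d=R.from_euler('xyz',c['orientation']).apply([s[0],-s[1],-1])
    o=c['origin']; return o+d*(z-o[2])/d[2]
def proj(n,P):
    c=viewer.get_calibration(n);K,D=KD(c)
    q=R.from_euler('xyz',c['orientation']).inv().apply(np.atleast_2d(P)-c['origin'])*[1,-1,-1]
    return cv2.projectPoints(q,np.zeros(3),np.zeros(3),K,D)[0][:,0]
def snap(n,name,box=None,k=1):
    im=viewer.get_image(n); b=cv2.cvtColor(im,cv2.COLOR_RGB2BGR)
    if box: b=b[box[1]:box[3],box[0]:box[2]]
    cv2.imwrite(f"pics/{name}.png",cv2.resize(b,None,fx=k,fy=k,interpolation=cv2.INTER_CUBIC)); return im
E
sed -i '/undistortPointsIter/d' h.py
python3 - <<'E'
from h import *
for n,bx in(("top",(180,190,330,295)),("side",(185,180,295,285))):
    im=snap(n,n+"1",bx,5).astype(int)
    r,g,b=[im[...,i] for i in range(3)]
    for nm,m in(("red",(r>100)&(g<60)&(b<60)),("blue",(b>90)&(r<60))):
        m=m.copy();k=np.zeros_like(m);k[bx[1]:bx[3],bx[0]:bx[2]]=1;m&=k
        v,u=np.nonzero(m);print(n,nm,len(u),u.mean(),v.mean(),u.min(),u.max(),v.min(),v.max())
E
```

```text
top red 79 295.0632911392405 254.21518987341773 290 300 249 259
top blue 207 241.7246376811594 235.8599033816425 234 249 223 249
side red 127 245.86614173228347 232.92125984251967 240 252 226 240
side blue 522 229.9214559386973 218.7030651340996 216 244 207 233
```

View pics/top1.png

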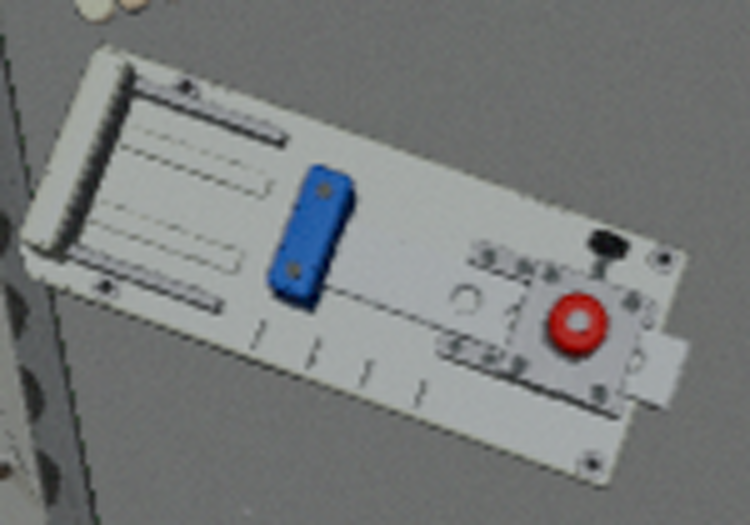

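View pics/side1.png

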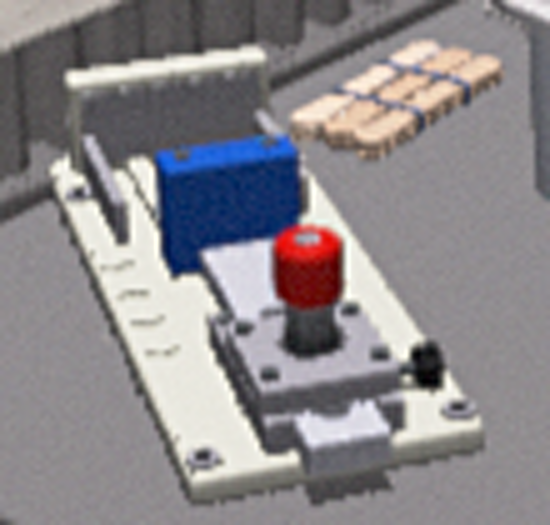

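```bash
cat > fit.py <<'E'
from h import *
from scipy.optimize import least_squares
obs={"top":[((-140,55,12),(201,199.4)),((140,55,12),(317,240.6)),((140,-55,12),(301,287)),((105,0,80),(295.3,254.2)),((-15,0,62),(241.7,236))],
"side":[((140,-55,12),(223,277.6)),((140,55,12),(281.4,266.2)),((105,0,80),(246.4,228)),((-15,0,62),(230.4,209.8))]}
def W(p,P): return np.c_[R.from_euler('z',p[2]).apply(np.array(P)/1000)]+[p[0],p[1],0]
def res(p): return np.concatenate([(proj(n,W(p,[a for a,_ in o]))-[b for _,b in o]).ravel() for n,o in obs.items()])
s=least_squares(res,[.45,-.2,-1.8],loss='soft_l1'); print(s.x, s.fun.reshape(-1,2).round(1)); np.save("jig.npy",s.x)
print(W(s.x,[(105,0,68),(-15,0,46)]))
for yo in(0,np.pi/2,-np.pi/2,np.pi):
  for z in(.2,.07):
    for P in((105,0),(-15,0)):
        q=W(s.x,[(*P,0)])[0]; q[2]=z; print(yo,z,P,ik(q,[np.pi,0,s.x[2]+yo]))
E
python3 fit.py
```

```text
[ 0.48615436 -0.20040878 -1.88582621] [[-1.3 -1.6]
 [ 1.2 -0.4]
 [ 0.5  0.8]
 [ 0.3 -0. ]
 [-0.  -0.1]
 [-0.6 -0.6]
 [ 0.7 -0.7]
 [-0.3  0.3]
 [-0.6  0.7]]
[[ 0.45362065 -0.30024143  0.068     ]
 [ 0.49080204 -0.18614697  0.046     ]]
0 0.2 (105, 0) [-8.02395494e-01  4.04581490e-01  1.38704673e+00 -4.44089210e-16
  1.34996444e+00  2.65422705e+00]
0 0.2 (-15, 0) [-5.88267759e-01  3.72680207e-01  1.43937113e+00 -4.44089210e-16
  1.32954132e+00  2.86835478e+00]
0 0.07 (105, 0) [-8.02395494e-01  5.57210759e-01  1.55662298e+00 -4.44089210e-16
  1.02775891e+00  2.65422705e+00]
0 0.07 (-15, 0) [-5.88267759e-01  5.31886571e-01  1.61092198e+00 -4.44089210e-16
  9.98784105e-01  2.86835478e+00]
1.5707963267948966 0.2 (105, 0) [-8.02395494e-01  4.04581490e-01  1.38704673e+00 -4.44089210e-16
  1.34996444e+00  1.08343072e+00]
1.5707963267948966 0.2 (-15, 0) [-5.88267759e-01  3.72680207e-01  1.43937113e+00 -4.44089210e-16
  1.32954132e+00  1.29755845e+00]
1.5707963267948966 0.07 (105, 0) [-8.02395494e-01  5.57210759e-01  1.55662298e+00 -4.44089210e-16
  1.02775891e+00  1.08343072e+00]
1.57079632679
[... 295 characters left out ...]
  0.          1.32954132 -1.8440342 ]
-1.5707963267948966 0.07 (105, 0) [-0.80239549  0.55721076  1.55662298  0.          1.02775891 -2.05816193]
-1.5707963267948966 0.07 (-15, 0) [-0.58826776  0.53188657  1.61092198  0.          0.9987841  -1.8440342 ]
3.141592653589793 0.2 (105, 0) [-0.80239549  0.40458149  1.38704673  0.          1.34996444 -0.48736561]
3.141592653589793 0.2 (-15, 0) [-0.58826776  0.37268021  1.43937113  0.          1.32954132 -0.27323787]
3.141592653589793 0.07 (105, 0) [-0.80239549  0.55721076  1.55662298  0.          1.02775891 -0.48736561]
3.141592653589793 0.07 (-15, 0) [-5.88267759e-01  5.31886571e-01  1.61092198e+00 -4.44089210e-16
  9.98784105e-01 -2.73237873e-01]
```

```bash
cat >> h.py <<'E'
J=np.load("jig.npy"); O=[np.pi,0,J[2]+np.pi/2]; ux=np.array([np.cos(J[2]),np.sin(J[2]),0]); uy=np.array([-ux[1],ux[0],0])
def w(x,y,z): return np.array([J[0],J[1],0])+ux*x/1e3+uy*y/1e3+[0,0,z/1e3]
def st(t=""):
    s=telemetry.get_state(); d=s['eef_pos']-[J[0],J[1],0]; f=s['force']
    print(t,round(s['time_s'],2),"jig mm",(np.array([d@ux,d@uy,d[2]])*1e3).round(2),"F",np.round([f@ux,f@uy,f[2]],1),"w",round(s['gripper_width'],3),"g",round(s['grip_force'],1)); return s
E
python3 - <<'E'
from h import *
arm.movep([0.36,-0.1,0.25],O); st()
arm.movep(w(105,0,130),O); st()
print(arm.servo_line(w(105,0,61),until_force=12)); st("down")
snap("side","s2",(185,140,325,285),4)
E
```

```text
2.38 jig mm [ -56.8  -150.99  250.03] F [ 0.1 -0.6 -0.2] w 0.997 g 0.0
 3.38 jig mm [104.16  -0.15 130.74] F [ 0.5 -0.8  0.2] w 0.997 g 0.0
False
down 3.98 jig mm [104.82   0.43  62.19] F [-1.4 -0.3  0.7] w 0.996 g 0.0
```

View pics/s2.png

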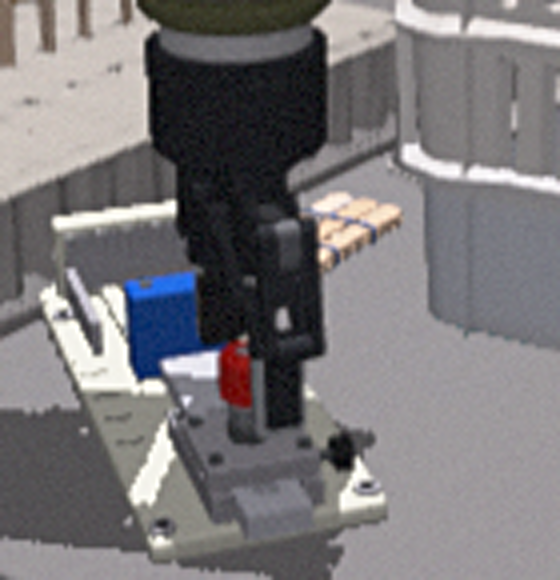

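The picture shows the red knob (crop 235,375) between the fingers, near finger at (285,390), tips just above the bridge. Gripping and lifting.

```bash
python3 - <<'E'
from h import *
arm.grab(); s=st("grab"); p=s['eef_pos']
print(arm.servo_line(p+[0,0,.015],max_speed=.04)); st("lift")
snap("side","s3",(185,140,325,285),4)
E
```

```text
grab 4.62 jig mm [1.0214e+02 1.0000e-02 6.1860e+01] F [-16.9  -0.2  12.3] w 0.282 g 58.8
False
lift 5.17 jig mm [1.0186e+02 3.0000e-02 7.7040e+01] F [-5.9 -0.1  3.2] w 0.279 g 59.7
```

View pics/s3.png

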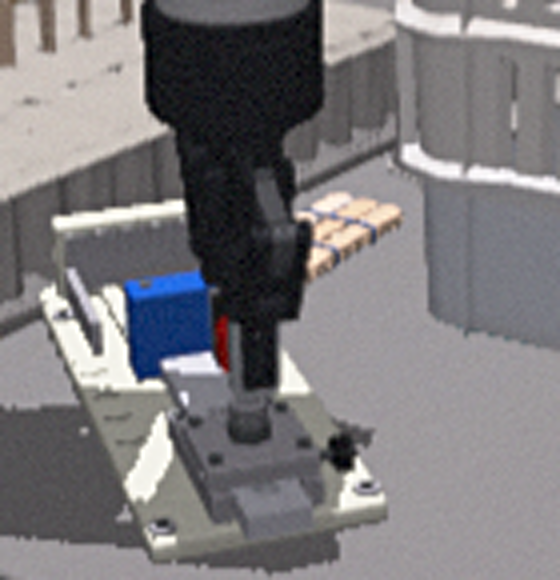

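The knob went up with the fingers by 15 mm, and the grip puts the plunger axis about 3 mm off my estimate (x≈101.8). Now the block, corrected for that.

```bash
python3 - <<'E'
from h import *
arm.open_gripper(); st("open")
arm.servo_line(w(102,0,150)); snap("side","s4",(185,140,325,285),4)
arm.movep(w(-18,0,130),O)
print(arm.servo_line(w(-18,0,46),until_force=12)); st("down")
arm.grab(); st("grab")
snap("top","t4",(180,190,330,295),5)
E
```

```text
open 5.85 jig mm [1.0221e+02 2.0000e-02 7.6860e+01] F [-0.2 -0.3 -0.4] w 1.001 g 0.0
False
down 7.81 jig mm [-17.35   0.53  46.59] F [0.2 0.8 0.2] w 1.005 g 0.0
grab 8.43 jig mm [-18.11   0.16  46.39] F [-0.4 -1.   5. ] w 0.222 g 59.5
```

View pics/s4.png

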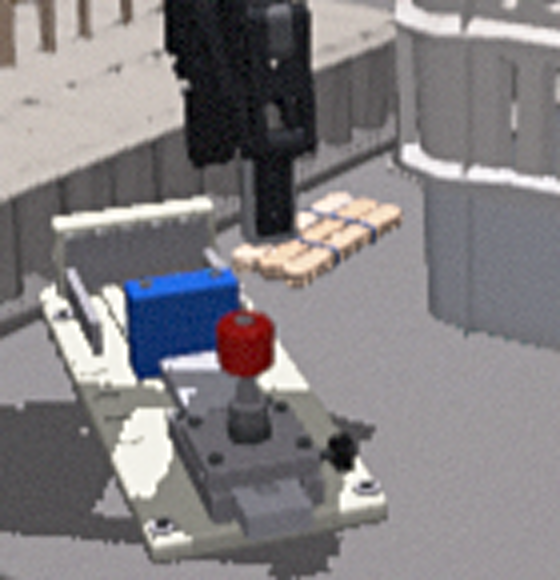

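Knob (245,345) stands raised with the pin shaft visible below; the block is gripped. Sliding.

```bash
python3 - <<'E'
from h import *
p=st()['eef_pos']
print(arm.servo_line(p+ux*.0250,max_speed=.04,until_force=40)); arm.dwell(.3); st("slid")
arm.open_gripper(); st("open")
s=telemetry.get_state()['eef_pos']
arm.servo_line(s+[0,0,.1]); arm.movep(w(50,-120,170),O)
im=snap("side","s5",(185,180,295,285),5).astype(int)
top=snap("top","t5",(180,190,330,295),5).astype(int)
for n,im in(("side",im),("top",top)):
    m=(im[...,2]>90)&(im[...,0]<60); m[:180]=0;m[285:]=0;m[:,:185]=0;m[:,325:]=0
    v,u=np.nonzero(m);print(n,len(u),u.mean(),v.mean())
E
```

```text
8.47 jig mm [-18.1    0.14  46.38] F [-1.   0.1  5.9] w 0.223 g 59.5
False
slid 9.55 jig mm [ 7.04  0.25 46.39] F [ 2.9 -0.2  2.3] w 0.224 g 59.2
open 10.21 jig mm [ 6.88  0.11 46.36] F [0.  0.6 0.9] w 0.999 g 0.0
side 410 230.33170731707318 224.2341463414634
top 214 252.8644859813084 239.78971962616822
```

View pics/s5.png

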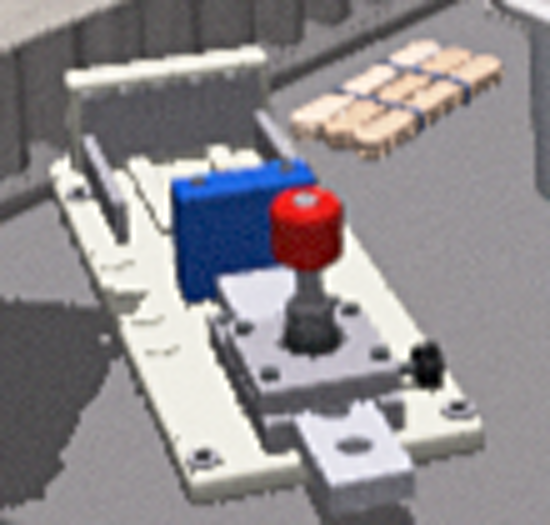

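Bar end protrudes 25 mm further, the block has moved 25 mm, and the knob is still up. Gripping the knob and pushing home.

```bash
python3 - <<'E'
from h import *
arm.movep(w(102,0,150),O)
print(arm.servo_line(w(102,0,77),until_force=12)); st("at knob")
arm.grab(); p=st("grab")['eef_pos']
print(arm.servo_line(p-[0,0,.022],max_speed=.03,until_force=25)); arm.dwell(.3); st("pushed")
snap("side","s6",(185,140,325,285),4)
E
```

```text
False
at knob 12.93 jig mm [102.02   0.19  78.  ] F [ 0.3 -0.1 -0.1] w 1.002 g 0.0
grab 13.53 jig mm [1.0183e+02 9.0000e-02 7.7230e+01] F [-1.5 -1.5  2.8] w 0.277 g 58.6
True
pushed 14.37 jig mm [101.79   0.15  62.4 ] F [-1.8 -3.   9. ] w 0.279 g 59.4
```

View pics/s6.png

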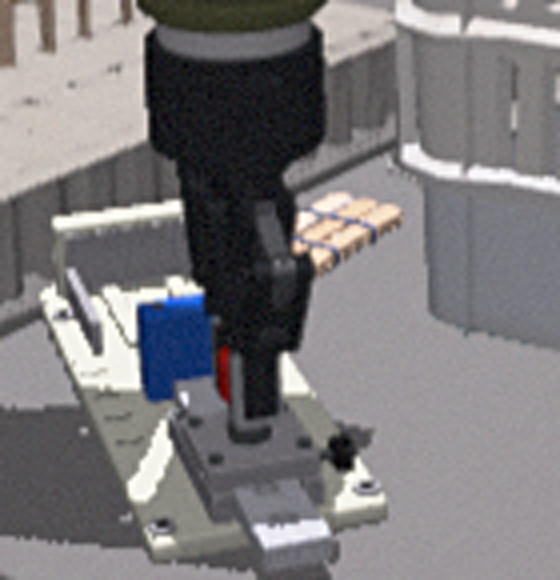

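Knob is down at the barrel, travel 14.8 mm of about 15. One more press to confirm it is bottomed.

```bash
python3 - <<'E'
from h import *
p=st()['eef_pos']
print(arm.servo_line(p-[0,0,.003],max_speed=.01,until_force=25)); arm.dwell(.5); st("press")
arm.dwell(.5); st()
E
```

```text
14.42 jig mm [101.8    0.15  62.39] F [-1.  -3.1 10.5] w 0.272 g 59.4
True
press 15.17 jig mm [101.77   0.13  62.41] F [-0.9 -2.   7.3] w 0.279 g 59.2
 15.67 jig mm [101.77   0.14  62.43] F [-0.5 -2.4  8.2] w 0.278 g 59.2
```

The pin is bottomed: a further press with a 25 N stop moved it no lower. The knob is gripped and everything is still.

```bash
python3 -c "
from h import *
print(arm.sign_off())"
```

```text
the job is handed in; nothing more can be done
None
```

I lifted the plunger, slid the stop block 25 mm to the next hole and pushed the pin down until it bottomed; I handed the job in at about 16 s with the red knob still gripped, and the bystanders were never approached (the judge's result was not shown).

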